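# Turn the parts carousel to the dropper

### The job

Push the round parts carousel on the desk by the upright finger posts along its rim, gently and only with the fingertips, until the small dropper bottle with the pointed nozzle stands right at the fixed front pointer. Do not grip a post, do not touch or lift any of the six things standing in the carousel, and leave the loose solder spool and side cutters on the desk where they are.

Things in the scene. Friction and masses are not known exactly. Their poses are not given: they have to be found in the camera images.
- base_plate: dark steel plate fixed to the desk: round foot 244 mm across, 10 mm thick, with a tongue 44 mm wide reaching 160 mm from the centre, which carries the steel front pointer (its top 46 mm above the desk, its wedge tip 123 mm from the centre). Origin: centre of the foot's underside, on the turning axis; the pointer lies on its own -x axis, towards the robot or to the right of it
- front_station (a point): point fixed to the base plate, 58 mm from the turning axis towards the front pointer and 44 mm above the desk: here the dropper's origin has to come
- turntable: fixed hub hidden under the disc, origin on the turning axis 10 mm above the desk. The disc on it has six equal dishes (46 mm across, rim 7 mm high, floor 44 mm above the desk), centres 58 mm from the axis, 60 degrees apart, and six finger posts midway between them. A thick fixed pipe runs along the back, close behind the disc and higher: room for a gripper is on the robot's side, left and right
- disc (a joint): angle of the carousel's disc, rad: 0 at the start however the carousel stands, grows counter-clockwise seen from above, turns many times either way; light friction (0.06 N m, under 1 N at a post), stays where it is left. Plywood disc, 232 mm across, 14 mm thick, its top 42 mm above the desk
- post_0 (a point): centre of the top of a finger post: upright steel pin on the disc, 16 mm in diameter, 103 mm from the axis, top 102 mm above the desk, standing 60 mm above the disc, with a 24 mm wide collar 4 mm high at its foot; turns with the disc; 30 degrees counter-clockwise of the dropper's dish seen from above
- post_1 (a point): top of the next finger post counter-clockwise, same size
- post_2 (a point): top of the next finger post counter-clockwise, same size
- post_3 (a point): top of the next finger post counter-clockwise, same size
- post_4 (a point): top of the next finger post counter-clockwise, same size
- post_5 (a point): top of the next finger post counter-clockwise, same size; 30 degrees clockwise of the dropper's dish
- dropper: the wanted thing: dropper bottle with a long pointed cone nozzle, 28 mm across, 63 mm tall, standing loose in a dish of the carousel; origin at the centre of its underside, z up
- tall_bottle: round bottle with a wide flat screw cap, 32 mm across, 58 mm tall, loose in a dish; origin at the centre of its underside
- short_bottle: the same kind of bottle but 50 mm tall, loose in a dish; origin at the centre of its underside
- brown_flask: slim glass bottle with a cap, 33 mm across, 68 mm tall, loose in a dish; origin at the centre of its underside
- relay_block: cubic relay, 28x28x24 mm, loose in a dish; origin at the centre of its underside
- bolt: hex bolt standing on its head, 19 mm across, 37 mm tall, loose in a dish; origin at the centre of its underside
- spool: bystander: loose solder spool, 58 mm across, 42 mm tall, on the desk; origin at the centre of its underside
- cutters: bystander: loose side cutters, 52x108x14 mm, flat on the desk; origin at the centre of the underside
There are look-alikes about, which are no part of the job. What is shaped like the short_bottle but pink is not meant.

How it is judged (in metres and radians):
At the end, for the whole second after the job is handed in: The dropper bottle stands upright in its dish with its centre within 10 mm of the point 58 mm from the axis towards the front pointer (about 10 degrees of turn either way), the carousel at rest, and all six things still upright (within 0.2 rad) in the carousel, 40 to 76 mm from its axis (horizontal distance between dropper and front_station below 0.01 m and velocity of joint disc between -0.05 and 0.05 rad/s and angle between each of dropper, tall_bottle, short_bottle, brown_flask, relay_block, bolt's own z axis and vertical below 0.2 rad and horizontal distance between dropper and base_plate between 0.04 and 0.076 m and height (world z) of dropper between 0.04 and 0.05 m and horizontal distance between tall_bottle and base_plate between 0.04 and 0.076 m and height (world z) of tall_bottle between 0.04 and 0.05 m and horizontal distance between short_bottle and base_plate between 0.04 and 0.076 m and height (world z) of short_bottle between 0.04 and 0.05 m and horizontal distance between brown_flask and base_plate between 0.04 and 0.076 m and height (world z) of brown_flask between 0.04 and 0.05 m and horizontal distance between relay_block and base_plate between 0.04 and 0.076 m and height (world z) of relay_block between 0.04 and 0.05 m and horizontal distance between bolt and base_plate between 0.04 and 0.076 m and height (world z) of bolt between 0.04 and 0.05 m); the robot touches nothing.
It fails at once if a thing in the carousel is lifted more than 12 mm or tipped more than 0.35 rad (height (world z) of any of dropper, tall_bottle, short_bottle, brown_flask, relay_block, bolt above 0.056 m or angle between any of dropper, tall_bottle, short_bottle, brown_flask, relay_block, bolt's own z axis and vertical above 0.35 rad).
It fails at once if the robot pushes on a thing in the carousel (more than 1 N) (contact force between any of the fingers, the arm and dropper above 1 N or contact force between any of the fingers, the arm and tall_bottle above 1 N or contact force between any of the fingers, the arm and short_bottle above 1 N or contact force between any of the fingers, the arm and brown_flask above 1 N or contact force between any of the fingers, the arm and relay_block above 1 N or contact force between any of the fingers, the arm and bolt above 1 N).
It fails at once if a finger post is taken between the fingers ((horizontal distance between the grasp point and post_0 below 0.012 m and height (world z) of the grasp point below 0.112 m) or (horizontal distance between the grasp point and post_1 below 0.012 m and height (world z) of the grasp point below 0.112 m) or (horizontal distance between the grasp point and post_2 below 0.012 m and height (world z) of the grasp point below 0.112 m) or (horizontal distance between the grasp point and post_3 below 0.012 m and height (world z) of the grasp point below 0.112 m) or (horizontal distance between the grasp point and post_4 below 0.012 m and height (world z) of the grasp point below 0.112 m) or (horizontal distance between the grasp point and post_5 below 0.012 m and height (world z) of the grasp point below 0.112 m)).
It fails at once if the robot presses on the carousel with more than 25 N (contact force between any of the fingers, the arm and turntable above 25 N).
It fails at once if the spool or the cutters are moved by more than 15 mm (distance of any of spool, cutters from where it was at the start of the episode above 0.015 m).
It also fails if it takes over 58 s, if anything falls off the work surface, if the arm or the gripper's body presses on something with over 40 N, if the wrist force passes 120 N, or if a joint passes its speed limit or range.

### The arm

A 6-joint arm with a two-finger parallel gripper is mounted at the origin on the work surface; the furniture and walls round the work are solid. World frame = base frame: x ahead of the robot, y to its left, z up, the work surface at z = 0. Lengths are in mm, angles in rad, forces in N, time in s.
With the tool pointing down it reaches from about 350 to 775 mm from the base axis. Payload 7.3 kg.
Tool frame: the origin (TCP) lies between the finger pads; the fingertips stand 8 mm ahead of it and the grasp point (between the pads) lies 11 mm behind it; y points along the fingers, z is the direction in which the jaws open and shut, and the axes are right-handed (so a half turn about y gives the same grasp; the last joint's range is limited). The gripper opens to 92 mm and grips with 3 to 60 N. Pads are 19 mm wide; open, the fingers measure 130 mm over their backs; the gripper's body (75 mm by 190 mm) begins 47 mm behind the grasp point.
Start: joints at [-1.464, 0.342, 1.524, -0, 1.275, -0.146], TCP at [131.333, -508.327, 234.741] pointing down, gripper open.
Joint ranges: [-2.53, 2.53], [-0.77, 2.02], [0.04, 2.7], [-1, 4.14], [0.28, 2.66], [-3.11, 3.11]. Speed limits (rad/s): [2.57, 2.57, 3.14, 3.14, 3.14, 3.14].

### API

Orientations are given as [roll, pitch, yaw] about the fixed x, y, z axes, in that order (R = Rz(yaw) Ry(pitch) Rx(roll)).
In Python, from plant import bot, vision, job gives the robot as it stands. The module is installed in compiled form; this text tells all that it offers.
- The arm moves only by the tool arm_command, never from a script. Its argument "deltas" is a list of rows, each a list of 4 numbers: the shift along the tool's x, y, z in m, then the turn about the tool's y in degrees. In form: [[x, y, z, twist], ...]. A call has 1 to 5 rows; each row shifts and turns the commanded pose from where the row before left it, along the tool's axes as they then stand; what a row does not reach is not made up. A row lasts 1/10 s, in which the tool goes at most 50 mm and 8.59 degrees, less where a joint would pass 70% of its speed; a pose out of reach is approached as far as the arm can. A call is refused whole if a number of a shift passes 0.05 or a number of a turn 8.59, either way. A call with a gripper value outside its range is refused whole. "claw" is the closure in counts, from 0 (fully open) to 255 (shut), set as the call begins (left out, the last holds). The fingers move at their own pace and stop on an object; the grip force is fixed at half the most. Time passes only in rows, so rows that do not move let the fingers close. It gives the time, the measured TCP pose, the force and the opening at its end, in the units of the state.
- bot.get_obs(): the state, without advancing time (a new reading comes with each control period).
- vision.capture(name): name is "scene" or "side" or "wrist"; returns a dict with "img" (480x640x3 uint8, red, green, blue), "camera_matrix" (3x3 intrinsics, pixels), "dist_coeffs" ([k1, k2, p1, p2, k3] as OpenCV has them; the pictures are not rectified), "world_to_cam" (4x4, takes a point from world to camera coordinates); the wrist camera has in their place "mount" (4x4, takes a point from camera to tool coordinates, whose origin is the TCP and whose axes are the tool frame's). Camera axes: x right, y down, z forward; pixel columns grow to the right and rows downward; lengths in mm; the calibration is good to about 2 mm. A picture is of the moment at which its call begins: read the wrist's pose just before it. There is no depth.
- job.close_job(): hands the job in, once; it reports no verdict.
Trained networks look in a picture, given as the dict that the camera call returned (one of the last four; its "shot" number tells which), for a name from the list of things; names that differ only in an ending like _2 or _b are one class to them, and where a whole thing is asked for, a point or a joint stands for the part that bears it (a point fixed in the world has none). Each returns a list of dicts, best first, with "confidence" (0 to 1); they miss things now and then, are a little off and sometimes report something else, mostly with a low value. They report only what shows in the picture. A call takes as long as a camera call. They do not tell look-alikes from the thing itself.
- vision.find_in(picture, name): "xyz" ([x, y, z] in mm, in the coordinates of the camera as it stood for that picture, good to about 4 mm: the middle of the surface that is visible of it).
- vision.regions_of(picture, name): "mask" (480x640 bool, what is visible of it).
The state is a dict: "time": time; "joint_positions": joint angles; "dq": joint speeds; "tau": joint torques, N m; "tool_pos": TCP position; "tcp_rot": TCP orientation; "contact_force": force on the tool from outside, world axes, zero at the start; "moment": the same for the moment, N m; "grip_width": finger opening in mm.
Only numpy, scipy, OpenCV 4.12 (cv2) and the standard library are available. Lean on these libraries where they do the work, as an engineer would, in place of code of your own. Each camera call takes 0.05 s, during which the arm holds its last target. There are 200 camera calls.

## Working session

There is one attempt and no reset: what is moved stays moved. The work goes in short steps, Python scripts to look and compute and a tool call to move; the robot and the scene stay as the last step left them, time stands still between calls to the robot, and variables do not carry over. Pictures are saved under pics/ and viewed, about 8 in all and at most 12, crops included, and the job is handed in when it is done.

Besides the shell and the picture viewer there is one more tool, called by a JSON object that holds its "api" and its "payload", one argument or row to a line. arm_command: Moves the arm, as the interface text tells. Its arguments: {"type":"object","properties":{"deltas":{"type":"array","items":{"type":"array","items":{"type":"number"}}},"claw":{"type":"number"}},"required":["deltas"]}

```bash
mkdir -p pics; cat > h.py <<'E'
import numpy as np, cv2
from plant import bot, vision, job
def w(c,p): # cam->world
    return (np.linalg.inv(c["world_to_cam"])@np.r_[p,1])[:3]
def ray(c,uv,z):
    n=cv2.undistortPoints(np.float64([[uv]]),np.array(c["camera_matrix"]),np.array(c["dist_coeffs"]))[0,0]
    M=np.linalg.inv(c["world_to_cam"]);o=M[:3,3];d=M[:3,:3]@np.r_[n,1]
    return o+d*(z-o[2])/d[2]
def px(c,P):
    W=np.array(c["world_to_cam"]);r=cv2.Rodrigues(W[:3,:3])[0]
    return cv2.projectPoints(np.float64(P).reshape(-1,1,3),r,W[:3,3],np.array(c["camera_matrix"]),np.array(c["dist_coeffs"]))[0][:,0]
def save(n,im): cv2.imwrite("pics/"+n+".png",np.ascontiguousarray(im[...,::-1]))
E
python3 - <<'E'
from h import *
print(bot.get_obs())
for n in("scene","side"):
    c=vision.capture(n);save(n,c["img"])
    for k in("base_plate","turntable","dropper","post_0","tall_bottle","short_bottle","brown_flask","relay_block","bolt","spool","cutters"):
        print(n,k,[(w(c,d["xyz"]).round().tolist(),round(d["confidence"],2),px(c,w(c,d["xyz"])).round().tolist()) for d in vision.find_in(c,k)[:7]])
E
```

```text
{'time': 0.0, 'joint_positions': array([-1.46404343e+00,  3.42708940e-01,  1.52500769e+00, -1.22844293e-06,
        1.27539507e+00, -1.45984261e-01]), 'dq': array([ 2.36041961e-05,  1.70350272e-03,  6.86903438e-04, -3.72169642e-04,
        4.00545141e-04,  1.12584008e-03]), 'tau': array([-1.74886478e-03, -4.31247389e+01, -2.44218242e+01,  7.16342381e-02,
        5.59303060e-02, -1.20354375e-04]), 'tool_pos': array([ 131.26610539, -507.92196196,  234.05536198]), 'tcp_rot': array([-1.57229938e+00,  2.19807250e-04, -2.88885530e+00]), 'contact_force': array([-0.19011831,  1.07505677, -0.11791163]), 'moment': array([ 0.01042174,  0.01315602, -0.01595338]), 'grip_width': 91.74106296244364}
scene base_plate [([397.0, 40.0, 8.0], 0.89, [[311.0, 302.0]])]
scene turntable [([430.0, 27.0, 41.0], 0.8, [[308.0, 280.0]])]
scene dropper [([535.0, -4.0, 72.0], 0.57, [[297.0, 245.0]])]
scene post_0 [([437.0, 27.0, 40.0], 0.95, [[307.0, 279.0]])]
scene tall_bottle [([411.0, -19.0, 76.0], 0.73, [[331.0, 263.0]])]
scene short_bottle [([484.0, 204.0, 27.0], 0.72, [[220.0, 298.0]]), ([492.0, 34.0, 72.0], 
[... 434 characters left out ...]
[[333.0, 235.0]])]
side turntable [([465.0, -44.0, 40.0], 0.56, [[324.0, 265.0]])]
side dropper [([533.0, -19.0, 79.0], 0.72, [[350.0, 244.0]])]
side post_0 [([462.0, -47.0, 45.0], 0.57, [[323.0, 263.0]])]
side tall_bottle [([423.0, -39.0, 75.0], 0.57, [[306.0, 253.0]])]
side short_bottle [([500.0, 25.0, 75.0], 0.64, [[335.0, 236.0]]), ([492.0, 192.0, 29.0], 0.51, [[325.0, 217.0]])]
side brown_flask [([441.0, 17.0, 87.0], 0.83, [[312.0, 235.0]])]
side relay_block [([514.0, -69.0, 68.0], 0.39, [[345.0, 260.0]])]
side bolt []
side spool [([401.0, 243.0, 30.0], 0.75, [[292.0, 210.0]])]
side cutters [([430.0, -318.0, 12.0], 0.63, [[322.0, 358.0]]), ([463.0, -45.0, 45.0], 0.41, [[324.0, 263.0]])]
```

```bash
python3 - <<'E'
import cv2
for n,(x,y,X,Y) in dict(scene=(180,190,440,385),side=(200,190,460,385)).items():
    cv2.imwrite(f"pics/{n}_c.png",cv2.resize(cv2.imread(f"pics/{n}.png")[y:Y,x:X],None,fx=3,fy=3,interpolation=2))
E
```

```text
(no output)
```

View pics/scene_c.png

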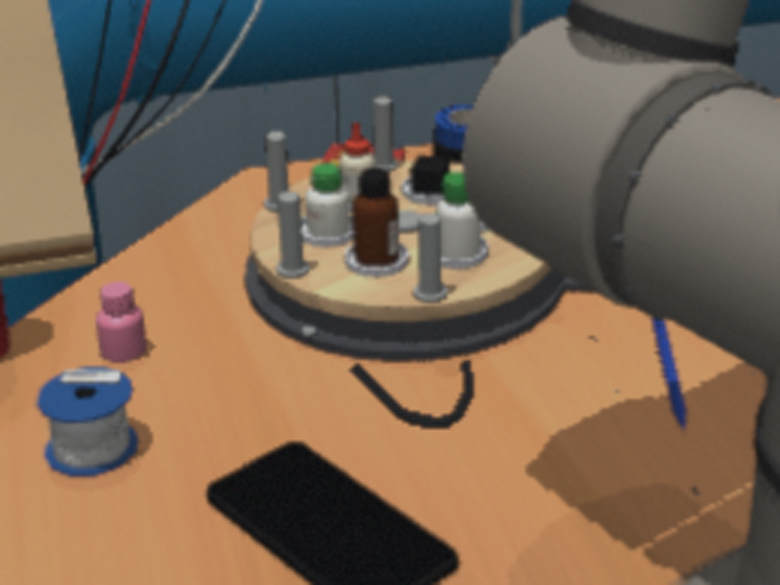

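View pics/side_c.png

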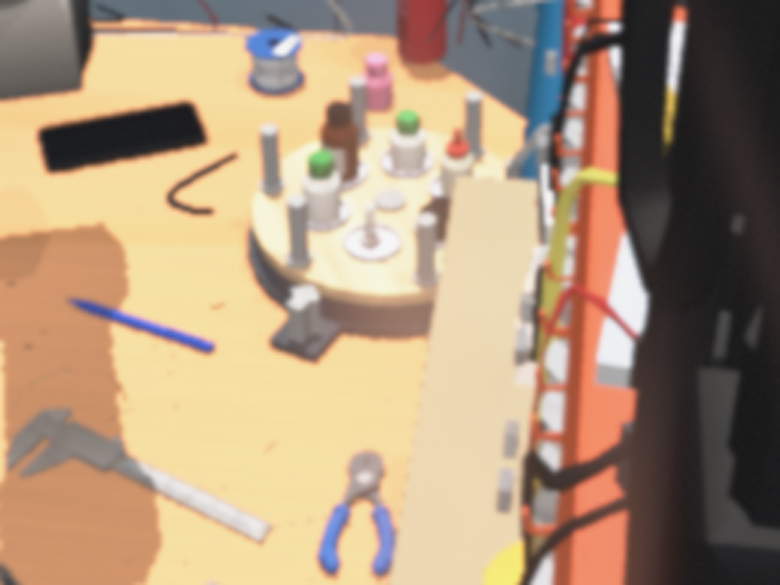

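View pics/side.png

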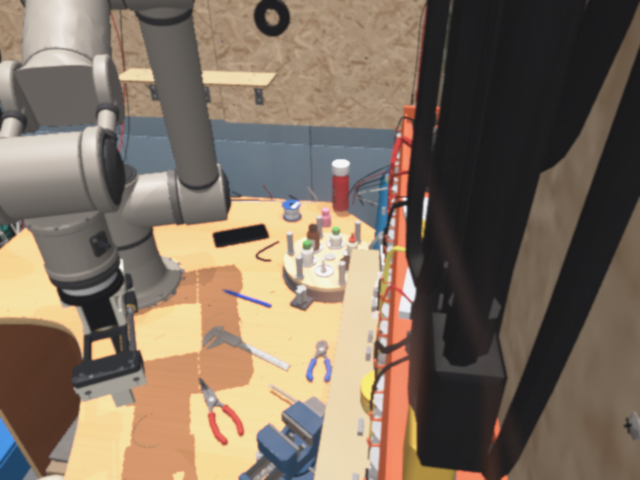

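```bash
python3 - <<'E'
from h import *
from scipy.optimize import least_squares
cs=vision.capture("side");cc=vision.capture("scene")
S=lambda x,y:(200+x/3,190+y/3)
C=lambda x,y:(180+x/3,190+y/3)
side=[S(*p) for p in[(269,130),(298,202),(427,219),(358,83),(473,97)]]
scn=[C(*p) for p in[(276,136),(288,197),(429,221),(383,101)]]
Ps=np.array([ray(cs,p,102)[:2] for p in side]);Pc=np.array([ray(cc,p,102)[:2] for p in scn])
print("side posts",Ps.round().tolist());print("scene posts",Pc.round().tolist())
def model(p): a=p[2]+np.arange(6)*np.pi/3;return p[:2]+103*np.c_[np.cos(a),np.sin(a)]
def f(p,Q): m=model(p);return np.concatenate([ (m-q)[np.argmin(((m-q)**2).sum(1))] for q in Q])
for nm,Q in(("side",Ps),("scene",Pc),("both",np.r_[Ps,Pc])):
    r=min((least_squares(f,[475,0,a],args=(Q,)) for a in np.linspace(0,1,6)),key=lambda r:r.cost);print(nm,r.x,np.abs(r.fun).max());p=r.x
c=p[:2]
for nm,cam,uv,z in(("hub",cs,S(390,200),44),("ptr top",cs,S(303,292),46),("bolt",cs,S(372,242),44),("drop",cs,S(455,193),44),("droptip",cs,S(457,133),107),("droptip scene",cc,C(356,124),107),("hubscene",cc,C(405,219),44)):
    q=ray(cam,uv,z)[:2];d=q-c;print(nm,q.round(),np.hypot(*d).round(),np.degrees(np.arctan2(d[1],d[0])).round(1))
d=Ps-c;print(np.degrees(np.arctan2(d[:,1],d[:,0])).round(1),np.hypot(*d.T).round())
E
```

```text
side posts [[387.0, 12.0], [403.0, -90.0], [498.0, -125.0], [467.0, 75.0], [561.0, 39.0]]
scene posts [[555.0, 47.0], [460.0, 84.0], [378.0, 22.0], [569.0, -54.0]]
side [482.44882139 -25.13596073   0.682989  ] 2.2182861686052604
scene [473.8558191  -16.76879798   0.6665767 ] 0.9780715344310096
both [479.10136773 -21.50784249   0.69045557] 7.063518870598738
hub [482. -19.] 4.0 34.2
ptr top [ 402. -130.] 134.0 -125.3
bolt [461. -73.] 55.0 -108.9
drop [538. -17.] 59.0 4.7
droptip [538. -20.] 59.0 1.2
droptip scene [532.  -9.] 54.0 13.1
hubscene [484. -22.] 4.0 -7.0
[ 160.  -137.8  -79.4   97.4   36.6] [ 98. 102. 105.  97. 102.]
```

{"api": "arm_command", "payload": {
  "deltas": [
    [-0.03,0,-0.03,0],
    [-0.03,0,-0.03,0],
    [-0.03,0,-0.03,0],
    [-0.03,0,-0.03,0],
    [-0.03,0,-0.03,0]
  ],
  "claw": 255
}}

```text
time: 1.8
tool_pos: [239.6, -324.1, 234.8]
tcp_rot: [-1.57, 0.0, -2.889]
contact_force: [-0.2, 0.6, 0.0]
grip_width: 56.1
```

{"api": "arm_command", "payload": {
  "deltas": [
    [-0.03,0,-0.03,0],
    [-0.03,0,-0.03,0],
    [-0.03,0,-0.03,0],
    [-0.03,0,-0.03,0],
    [0,0,0,0]
  ]
}}

```text
time: 2.3
tool_pos: [326.7, -175.5, 234.9]
tcp_rot: [-1.571, 0.001, -2.883]
contact_force: [-0.2, -0.5, 0.1]
grip_width: 16.2
```

```bash
cat >> h.py <<'E'
from scipy.spatial.transform import Rotation as R
def wrist():
    o=bot.get_obs();c=vision.capture("wrist")
    T=np.eye(4);T[:3,:3]=R.from_euler("xyz",o["tcp_rot"]).as_matrix();T[:3,3]=o["tool_pos"]
    c["world_to_cam"]=np.linalg.inv(T@np.array(c["mount"]));return c,o
E
python3 - <<'E'
from h import *
c,o=wrist();save("w1",c["img"]);print(o["time"],o["tool_pos"],o["tcp_rot"],o["joint_positions"],o["grip_width"]);print(np.array(c["mount"]).round(2));print(c["camera_matrix"])
E
```

```text
2.3 [ 326.74337711 -175.53173167  234.91991816] [-1.57142955e+00  1.16181434e-03 -2.88258447e+00] [-7.01564956e-01  5.37821466e-02  1.89517517e+00  1.41505352e-03
  1.19248884e+00  6.09700264e-01] 16.155833376088427
[[-0.000e+00  9.600e-01  2.700e-01 -7.506e+01]
 [ 0.000e+00 -2.700e-01  9.600e-01 -1.501e+02]
 [ 1.000e+00  0.000e+00 -0.000e+00  3.000e-02]
 [ 0.000e+00  0.000e+00  0.000e+00  1.000e+00]]
[[401.96339834   0.         324.49682723]
 [  0.         401.96339834 236.49743535]
 [  0.           0.           1.        ]]
```

View pics/w1.png

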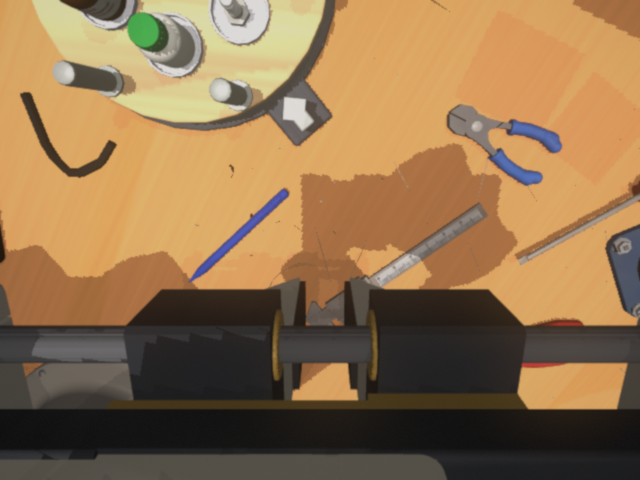

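{"api": "arm_command", "payload": {
  "deltas": [
    [-0.03,-0.02,-0.02,0],
    [-0.03,-0.02,-0.02,0],
    [-0.03,-0.02,-0.02,0],
    [0,0,-0.02,0],
    [0,0,0,0]
  ]
}}

```text
time: 2.85
tool_pos: [392.3, -78.9, 295.0]
tcp_rot: [-1.57, 0.0, -2.887]
contact_force: [-0.7, 0.1, -0.2]
grip_width: 0.2
```

```bash
python3 - <<'E'
from h import *
c,o=wrist();save("w2",c["img"]);np.save("w2.npy",c,allow_pickle=True);print(o["time"],o["tool_pos"],o["tcp_rot"],o["joint_positions"],o["grip_width"],o["contact_force"])
for k in("dropper","bolt","tall_bottle","base_plate","turntable"): print(k,[(w(c,d["xyz"]).round().tolist(),round(d["confidence"],2)) for d in vision.find_in(c,k)[:3]])
E
```

```text
2.85 [392.2547716  -78.92575773 295.03181955] [-1.57048804e+00  2.77064035e-04 -2.88734167e+00] [-3.90620379e-01  6.03634908e-02  1.71616411e+00 -8.15573899e-05
  1.36465832e+00  9.25941688e-01] 0.23350290289724018 [-0.74319689  0.14473943 -0.18879492]
dropper [([477.0, -31.0, 37.0], 0.67), ([534.0, -15.0, 75.0], 0.58)]
bolt [([475.0, -30.0, 43.0], 0.66), ([461.0, -71.0, 48.0], 0.51), ([430.0, -31.0, 93.0], 0.4)]
tall_bottle [([430.0, -29.0, 89.0], 0.93)]
base_plate [([405.0, -130.0, 14.0], 0.86)]
turntable [([473.0, -24.0, 42.0], 0.96), ([519.0, -63.0, 63.0], 0.64), ([477.0, -27.0, 41.0], 0.6)]
```

View pics/w2.png

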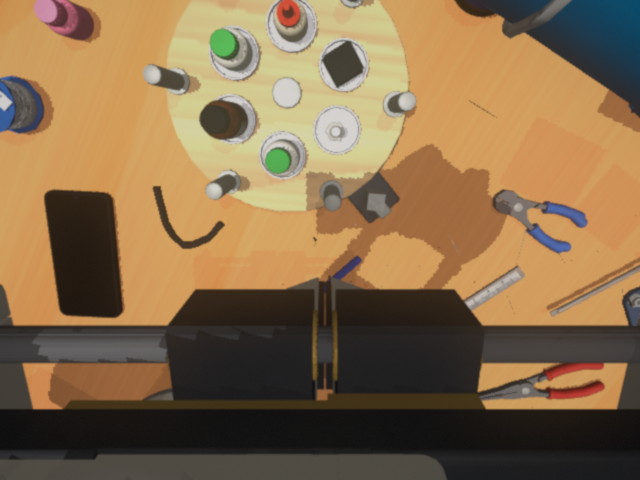

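```bash
python3 - <<'E'
from h import *
from scipy.optimize import least_squares
c=np.load("w2.npy",allow_pickle=True).item()
P=np.array([ray(c,p,102)[:2] for p in[(151,74),(216,190),(331,200),(407,101)]])
D=np.array([ray(c,p,46)[:2] for p in[(292,27),(343,65),(337,130),(284,156),(229,120),(236,53)]])
def f(p):
    m=lambda r,o:p[:2]+r*np.c_[np.cos(p[2]+o+np.arange(6)*np.pi/3),np.sin(p[2]+o+np.arange(6)*np.pi/3)]
    return np.concatenate([(M-q)[np.argmin(((M-q)**2).sum(1))] for M,Q in((m(103,0),P),(m(58,np.pi/6),D)) for q in Q])
r=least_squares(f,[479,-21,.69]);print(r.x,np.degrees(r.x[2]),r.fun.round(1))
ctr=r.x[:2]
for n,uv,z in(("hub",(287,92),46),("ptr",(377,203),46),("dropdish",(292,27),46),("drop",(288,13),107),("tongue_a",(375,220),10)):
    d=ray(c,uv,z)[:2]-ctr;print(n,np.hypot(*d).round(),np.degrees(np.arctan2(d[1],d[0])).round(1))
im=c["img"][150:250,310:440];cv2.imwrite("pics/ptr.png",cv2.resize(np.ascontiguousarray(im[...,::-1]),None,fx=5,fy=5))
E
```

```text
[481.86521844 -19.10584952   0.68048307] 38.98880807894079 [-0.  -0.3 -1.5  1.8 -1.9 -2.1  0.2 -0.3  1.9  0.9  0.1 -0.5  0.1  0.2
  0.4  1.6  1.5 -2.7 -0.7  1.5]
hub 1.0 -6.2
ptr 137.0 -125.4
dropdish 56.0 8.4
drop 53.0 6.2
tongue_a 160.0 -130.5
```

View pics/ptr.png

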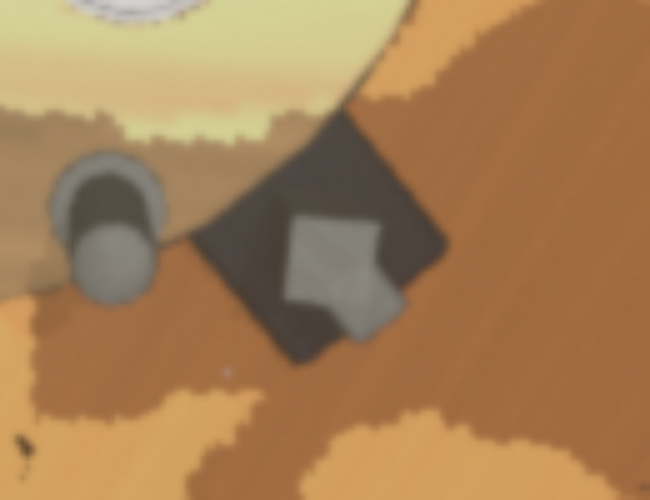

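```bash
cat >> h.py <<'E'
CT=np.array([482,-19.])
def rows(tgts,o=None):  # tgts: (theta_deg, radius, z, yaw_deg|None=theta)
    o=o or bot.get_obs();p=o["tool_pos"].copy();y=o["tcp_rot"][2]
    for t,r,z in tgts:
        a=np.radians(t);q=np.r_[CT+r*np.array([np.cos(a),np.sin(a)]),z];d=q-p
        tx=np.array([np.cos(y),np.sin(y),0]);tz=np.array([-np.sin(y),np.cos(y),0])
        tw=-np.degrees((a-y+np.pi)%(2*np.pi)-np.pi)
        print([round(x,4) for x in(d@tx/1e3,-d[2]/1e3,d@tz/1e3)],round(tw,2),q.round());p=q;y=a
E
python3 - <<'E'
from h import *
c=np.load("w2.npy",allow_pickle=True).item()
for n,uv,z in(("mid",(384.5,210.7),10),("c1",(399,199),10),("c2",(370,222.4),10),("tip",(369,193),46),("back",(391,210),46)):
    d=ray(c,uv,z)[:2]-CT;print(n,np.hypot(*d).round(),np.degrees(np.arctan2(d[1],d[0])).round(1))
rows([(-118,108,150),(-118,108,82)])
E
```

```text
mid 158.0 -125.3
c1 159.0 -118.0
c2 159.0 -132.7
tip 124.0 -125.3
back 152.0 -123.0
[np.float64(-0.0295), np.float64(0.1445), np.float64(0.0425)] -47.63 [ 431. -114.  150.]
[np.float64(0.0), np.float64(0.068), np.float64(0.0)] -0.0 [ 431. -114.   82.]
```

{"api": "arm_command", "payload": {
  "deltas": [
    [-0.03,0.03,0.042,0],
    [0,0.03,0,-7.9],
    [0,0.03,0,-7.9],
    [0,0.03,0,-7.9],
    [0,0,0,-7.9]
  ]
}}

```text
time: 3.65
tool_pos: [423.0, -107.1, 175.8]
tcp_rot: [-1.578, -0.003, -2.333]
contact_force: [-0.4, -0.6, 0.5]
grip_width: 0.4
```

{"api": "arm_command", "payload": {
  "deltas": [
    [0,0,0,-7.9],
    [0,0,0,-7.9],
    [0,0,0,0],
    [0,0,0,0]
  ]
}}

```text
time: 4.05
tool_pos: [425.4, -107.7, 179.5]
tcp_rot: [-1.571, -0.0, -2.066]
contact_force: [0.3, -0.3, 0.6]
grip_width: 0.3
```

```bash
python3 - <<'E'
from h import *
o=bot.get_obs();print(o["tool_pos"],o["tcp_rot"],o["joint_positions"],o["contact_force"])
rows([(-118,108,82)])
E
```

```text
[ 425.38441859 -107.69988141  179.47988182] [-1.57089331e+00 -1.54886256e-04 -2.06601970e+00] [-4.22866355e-01  2.44479611e-01  1.83176089e+00 -1.68534388e-04
  1.06546008e+00  7.24386247e-02] [ 0.2983935  -0.31649757  0.6325753 ]
[np.float64(0.003), np.float64(0.0975), np.float64(0.0084)] -0.37 [ 431. -114.   82.]
```

{"api": "arm_command", "payload": {
  "deltas": [
    [0.003,0.02,0.008,0],
    [0,0.025,0,0],
    [0,0.025,0,0],
    [0,0.027,0,0],
    [0,0,0,0]
  ]
}}

```text
time: 4.55
tool_pos: [429.2, -113.0, 80.1]
tcp_rot: [-1.577, -0.0, -2.065]
contact_force: [-1.0, 1.0, 0.1]
grip_width: 0.3
```

```bash
python3 - <<'E'
from h import *
o=bot.get_obs();print(o["tool_pos"],o["tcp_rot"],o["contact_force"])
rows([(t,108,82) for t in range(-121,-197,-3)][:8])
E
```

```text
[ 429.1707968  -112.9968258    80.14237131] [-1.57686371e+00 -4.82704924e-04 -2.06462500e+00] [-0.98861242  0.96243924  0.1358345 ]
[np.float64(0.0001), np.float64(-0.0019), np.float64(-0.0031)] 2.71 [ 426. -112.   82.]
[np.float64(-0.0001), np.float64(-0.0), np.float64(-0.0057)] 3.0 [ 422. -109.   82.]
[np.float64(-0.0001), np.float64(-0.0), np.float64(-0.0057)] 3.0 [ 417. -105.   82.]
[np.float64(-0.0001), np.float64(-0.0), np.float64(-0.0057)] 3.0 [ 413. -102.   82.]
[np.float64(-0.0001), np.float64(-0.0), np.float64(-0.0057)] 3.0 [408. -98.  82.]
[np.float64(-0.0001), np.float64(-0.0), np.float64(-0.0057)] 3.0 [404. -94.  82.]
[np.float64(-0.0001), np.float64(-0.0), np.float64(-0.0057)] 3.0 [400. -90.  82.]
[np.float64(-0.0001), np.float64(-0.0), np.float64(-0.0057)] 3.0 [397. -85.  82.]
```

{"api": "arm_command", "payload": {
  "deltas": [
    [0,0,-0.0038,2],
    [0,0,-0.0038,2],
    [0,0,-0.0019,1],
    [0,0,-0.0019,1],
    [0,0,-0.0019,1]
  ]
}}

```text
time: 5.05
tool_pos: [420.0, -106.9, 83.2]
tcp_rot: [-1.57, 0.0, -2.185]
contact_force: [0.6, -0.7, 0.6]
grip_width: 0.5
```

{"api": "arm_command", "payload": {
  "deltas": [
    [0,0,-0.0019,1],
    [0,0,-0.0019,1],
    [0,0,-0.0019,1],
    [0,0,-0.0019,1],
    [0,0,-0.0019,1]
  ]
}}

```text
time: 5.55
tool_pos: [412.1, -101.0, 82.6]
tcp_rot: [-1.57, -0.0, -2.272]
contact_force: [1.8, -0.6, 1.4]
grip_width: 0.5
```

{"api": "arm_command", "payload": {
  "deltas": [
    [0,0,-0.0038,2],
    [0,0,-0.0038,2],
    [0,0,-0.0038,2],
    [0,0,-0.0038,2],
    [0,0,-0.0038,2]
  ]
}}

```text
time: 6.05
tool_pos: [398.6, -87.7, 82.6]
tcp_rot: [-1.57, 0.0, -2.448]
contact_force: [1.0, 0.4, 0.4]
grip_width: 0.5
```

```bash
cat >> h.py <<'E'
def st():
    o=bot.get_obs();d=o["tool_pos"][:2]-CT
    print(o["time"],o["tool_pos"].round(1),"r",np.hypot(*d).round(1),"th",np.degrees(np.arctan2(d[1],d[0])).round(1),"yaw",np.degrees(o["tcp_rot"][2]).round(1),o["contact_force"].round(1),"j6",o["joint_positions"][5].round(2));return o
E
python3 - <<'E'
from h import *
st();c=vision.capture("side");save("s2",c["img"][170:320,220:420])
cv2.imwrite("pics/s2.png",cv2.resize(cv2.imread("pics/s2.png"),None,fx=4,fy=4,interpolation=2))
E
```

```text
6.05 [398.6 -87.7  82.6] r 108.1 th -140.5 yaw -140.2 [1.  0.4 0.4] j6 0.47
```

View pics/s2.png

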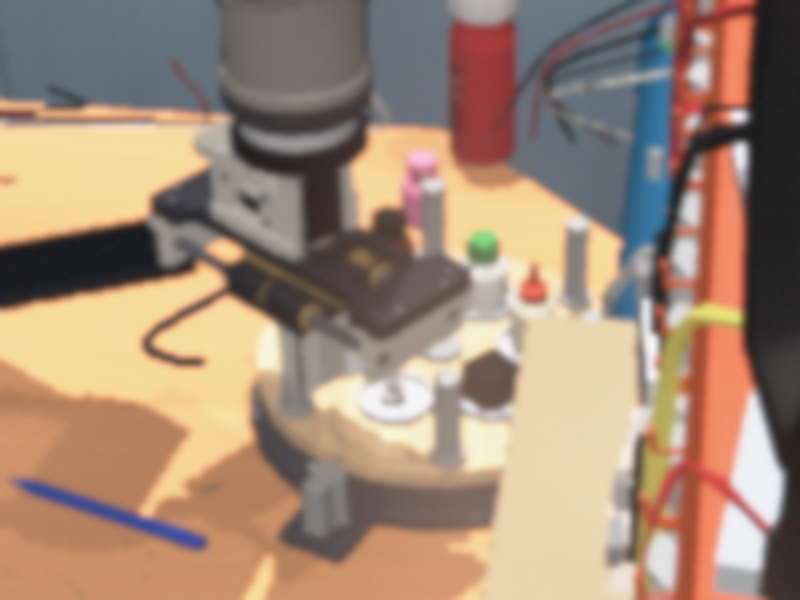

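{"api": "arm_command", "payload": {
  "deltas": [
    [0,0,-0.0053,2.8],
    [0,0,-0.0053,2.8],
    [0,0,-0.0053,2.8],
    [0,0,-0.0053,2.8],
    [0,0,-0.0053,2.8]
  ]
}}

```text
time: 6.6
tool_pos: [383.7, -66.0, 82.6]
tcp_rot: [-1.57, 0.0, -2.692]
contact_force: [0.9, 0.1, -0.5]
grip_width: 0.6
```

{"api": "arm_command", "payload": {
  "deltas": [
    [0,0,-0.0053,2.8],
    [0,0,-0.0053,2.8],
    [0,0,-0.0053,2.8],
    [0,0,-0.0053,2.8],
    [0,0,-0.0053,2.8]
  ]
}}

```text
time: 7.1
tool_pos: [374.6, -41.1, 82.6]
tcp_rot: [-1.57, 0.0, -2.936]
contact_force: [1.0, -1.1, 1.0]
grip_width: 0.3
```

```bash
python3 - <<'E'
from h import *
st();rows([(-171,107,82)])
E
```

```text
7.1 [374.6 -41.1  82.6] r 109.7 th -168.4 yaw -168.2 [ 1.  -1.1  1. ] j6 1.05
[np.float64(-0.0028), np.float64(0.0006), np.float64(-0.0049)] 2.77 [376. -36.  82.]
```

Tracking well; continue with a small inward radius correction.

{"api": "arm_command", "payload": {
  "deltas": [
    [-0.001,0,-0.0053,2.8],
    [-0.001,0,-0.0053,2.8],
    [-0.001,0,-0.0053,2.8],
    [0,0,-0.0053,2.8],
    [0,0,-0.0053,2.8]
  ]
}}

```text
time: 7.6
tool_pos: [374.5, -14.3, 82.6]
tcp_rot: [-1.571, -0.0, 3.103]
contact_force: [-0.0, -1.1, -0.4]
grip_width: 0.5
```

{"api": "arm_command", "payload": {
  "deltas": [
    [0,0,-0.0053,2.8],
    [0,0,-0.0053,2.8],
    [0,0,-0.0053,2.8],
    [0,0,-0.0038,2],
    [0,0,-0.002,1]
  ]
}}

```text
time: 8.1
tool_pos: [377.0, 7.2, 82.6]
tcp_rot: [-1.571, -0.0, 2.905]
contact_force: [-0.1, -0.3, -0.3]
grip_width: 0.3
```

{"api": "arm_command", "payload": {
  "deltas": [
    [0,0,0.003,0],
    [0,-0.03,0,0],
    [0,-0.04,0,0],
    [0,-0.04,0,0],
    [0,0,0,0]
  ]
}}

```text
time: 8.6
tool_pos: [378.9, 3.4, 196.8]
tcp_rot: [-1.571, 0.009, 2.906]
contact_force: [0.8, -0.1, -0.5]
grip_width: 0.4
```

```bash
python3 - <<'E'
from h import *
st();c,o=wrist();save("w3",c["img"]);np.save("w3.npy",c,allow_pickle=True)
E
```

```text
8.6 [378.9   3.4 196.8] r 105.6 th 167.8 yaw 166.5 [ 0.8 -0.1 -0.5] j6 1.61
```

View pics/w3.png

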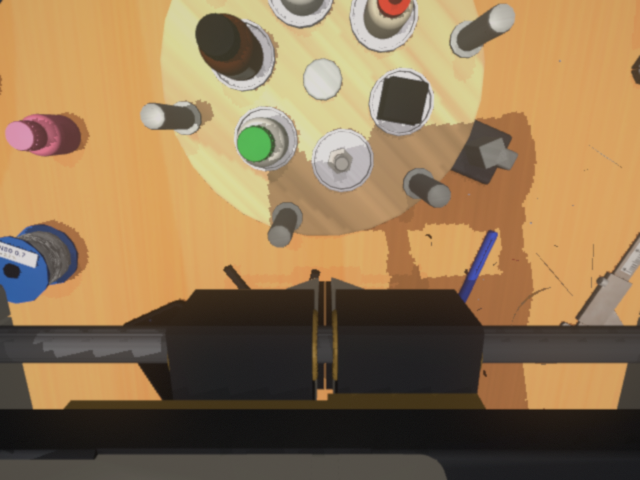

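```bash
cat >> h.py <<'E'
def ang(c,pts,z):
    for p in pts: d=ray(c,p,z)[:2]-CT;print(p,np.hypot(*d).round(),np.degrees(np.arctan2(d[1],d[0])).round(1))
E
python3 - <<'E'
from h import *
c=np.load("w3.npy",allow_pickle=True).item()
ang(c,[(155,116),(281,231),(437,193),(500,17)],102);ang(c,[(383,20),(402,102),(343,160),(484,147)],46)
E
```

```text
(155, 116) 101.0 91.6
(281, 231) 99.0 151.4
(437, 193) 101.0 -148.8
(500, 17) 102.0 -88.6
(383, 20) 56.0 -61.2
(402, 102) 59.0 -118.7
(343, 160) 58.0 -178.3
(484, 147) 127.0 -125.0
```

{"api": "arm_command", "payload": {
  "deltas": [
    [0,0,0.0155,-8.3],
    [0,0,0.0155,-8.3],
    [0,0,0.0155,-8.3],
    [0,0,0.0155,-8.3],
    [0,0,0.0155,-8.3]
  ]
}}

```text
time: 9.15
tool_pos: [379.3, -72.1, 191.2]
tcp_rot: [-1.573, -0.002, -2.647]
contact_force: [1.3, 0.2, 0.0]
grip_width: 0.5
```

{"api": "arm_command", "payload": {
  "deltas": [
    [0,0,0.0155,-8.3],
    [0,0,0.0155,-8.3],
    [0,0,0.0155,-8.3],
    [0,0,0,0],
    [0,0,0,0]
  ]
}}

```text
time: 9.65
tool_pos: [406.7, -108.5, 191.4]
tcp_rot: [-1.574, -0.001, -2.223]
contact_force: [-0.1, -0.7, 0.6]
grip_width: 0.8
```

```bash
python3 - <<'E'
from h import *
st();rows([(-127,108,130),(-127,108,82)])
E
```

```text
9.65 [ 406.7 -108.5  191.4] r 116.9 th -130.1 yaw -127.4 [-0.1 -0.7  0.6] j6 0.21
[np.float64(-0.0088), np.float64(0.0614), np.float64(0.0063)] -0.36 [ 417. -105.  130.]
[np.float64(0.0), np.float64(0.048), np.float64(0.0)] -0.0 [ 417. -105.   82.]
```

{"api": "arm_command", "payload": {
  "deltas": [
    [-0.009,0.03,0.006,0],
    [0,0.03,0,0],
    [0,0,0,0]
  ]
}}

```text
time: 9.95
tool_pos: [414.9, -103.5, 129.6]
tcp_rot: [-1.579, -0.002, -2.221]
contact_force: [-0.7, -0.2, 0.4]
grip_width: 0.8
```

```bash
python3 - <<'E'
from h import *
st();rows([(-127,108,82)])
E
```

```text
9.95 [ 414.9 -103.5  129.6] r 107.9 th -128.4 yaw -127.2 [-0.7 -0.2  0.4] j6 0.23
[np.float64(0.0001), np.float64(0.0476), np.float64(0.0027)] -0.23 [ 417. -105.   82.]
```

{"api": "arm_command", "payload": {
  "deltas": [
    [0,0.024,0.002,0],
    [0,0.023,0,0],
    [0,0,0,0]
  ]
}}

```text
time: 10.25
tool_pos: [417.9, -105.6, 84.6]
tcp_rot: [-1.575, -0.001, -2.22]
contact_force: [0.3, -0.5, -1.3]
grip_width: 0.4
```

{"api": "arm_command", "payload": {
  "deltas": [
    [0,0,-0.0038,2],
    [0,0,-0.0019,1],
    [0,0,-0.0019,1],
    [0,0,-0.0019,1],
    [0,0,-0.0019,1]
  ]
}}

```text
time: 10.75
tool_pos: [410.8, -99.2, 86.1]
tcp_rot: [-1.57, 0.0, -2.325]
contact_force: [0.1, -0.2, 0.1]
grip_width: 0.4
```

{"api": "arm_command", "payload": {
  "deltas": [
    [0,0,-0.0019,1],
    [0,0,-0.0019,1],
    [0,0,-0.0038,2],
    [0,0,-0.0053,2.8],
    [0,0,-0.0053,2.8]
  ]
}}

```text
time: 11.25
tool_pos: [398.3, -86.0, 85.6]
tcp_rot: [-1.57, 0.0, -2.494]
contact_force: [0.0, -1.1, -0.3]
grip_width: 0.4
```

```bash
python3 - <<'E'
from h import *
st()
E
```

```text
11.25 [398.3 -86.   85.6] r 107.2 th -141.3 yaw -142.9 [ 0.  -1.1 -0.3] j6 0.52
```

{"api": "arm_command", "payload": {
  "deltas": [
    [0,0,-0.0053,2.8],
    [0,0,-0.0053,2.8],
    [0,0,-0.0053,2.8],
    [0,0,-0.0053,2.8],
    [0,0,-0.0053,2.8]
  ]
}}

```text
time: 11.75
tool_pos: [384.3, -63.4, 85.6]
tcp_rot: [-1.57, 0.0, -2.738]
contact_force: [1.3, -0.5, 0.0]
grip_width: 0.2
```

{"api": "arm_command", "payload": {
  "deltas": [
    [0,0,-0.0053,2.8],
    [0,0,-0.0053,2.8],
    [0,0,-0.0053,2.8],
    [0,0,-0.0053,2.8],
    [0,0,-0.0053,2.8]
  ]
}}

```text
time: 12.25
tool_pos: [376.5, -38.2, 85.6]
tcp_rot: [-1.57, 0.0, -2.982]
contact_force: [0.5, -0.9, -0.3]
grip_width: 0.4
```

{"api": "arm_command", "payload": {
  "deltas": [
    [0,0,-0.0053,2.8],
    [0,0,-0.0053,2.8],
    [0,0,-0.0053,2.8],
    [0,0,-0.0053,2.8],
    [0,0,-0.0038,2]
  ]
}}

```text
time: 12.75
tool_pos: [374.7, -13.3, 85.6]
tcp_rot: [-1.571, 0.0, 3.071]
contact_force: [0.9, -1.3, 0.6]
grip_width: 0.6
```

```bash
python3 - <<'E'
from h import *
st()
E
```

```text
12.75 [374.7 -13.3  85.6] r 107.4 th 177.0 yaw 175.9 [ 0.9 -1.3  0.6] j6 1.4
```

{"api": "arm_command", "payload": {
  "deltas": [
    [0,0,-0.0053,2.8],
    [0,0,-0.0053,2.8],
    [0,0,-0.0053,2.8],
    [0,0,-0.0053,2.8],
    [0,0,-0.003,1.5]
  ]
}}

```text
time: 13.25
tool_pos: [378.5, 10.6, 85.6]
tcp_rot: [-1.571, 0.0, 2.849]
contact_force: [0.0, -0.0, 0.3]
grip_width: 0.1
```

{"api": "arm_command", "payload": {
  "deltas": [
    [0,0,-0.002,1],
    [0,0,-0.002,1],
    [0,0,0,0]
  ]
}}

```text
time: 13.55
tool_pos: [379.6, 14.4, 85.6]
tcp_rot: [-1.571, -0.0, 2.816]
contact_force: [0.2, -0.4, 0.3]
grip_width: 0.4
```

```bash
python3 - <<'E'
from h import *
st()
E
```

```text
13.55 [379.6  14.4  85.6] r 107.7 th 162.0 yaw 161.4 [ 0.2 -0.4  0.3] j6 1.73
```

One more degree or so, then back off, lift and look.

{"api": "arm_command", "payload": {
  "deltas": [
    [0,0,-0.0015,0.8],
    [0,0,-0.0015,0.8],
    [0,0,0,0],
    [0,0,0,0]
  ]
}}

```text
time: 13.95
tool_pos: [380.6, 17.1, 85.5]
tcp_rot: [-1.571, 0.0, 2.789]
contact_force: [-0.2, -0.2, -0.7]
grip_width: 0.7
```

{"api": "arm_command", "payload": {
  "deltas": [
    [0,0,0.004,0],
    [0,-0.03,0,0],
    [0,-0.04,0,0],
    [0,-0.04,0,0],
    [0,0,0,0]
  ]
}}

```text
time: 14.45
tool_pos: [381.8, 12.7, 199.9]
tcp_rot: [-1.573, 0.01, 2.789]
contact_force: [-0.6, -0.4, -1.2]
grip_width: 0.7
```

```bash
python3 - <<'E'
from h import *
st();c,o=wrist();save("w4",c["img"]);np.save("w4.npy",c,allow_pickle=True)
E
```

```text
14.45 [381.8  12.7 199.9] r 105.0 th 162.5 yaw 159.8 [-0.6 -0.4 -1.2] j6 1.76
```

View pics/w4.png

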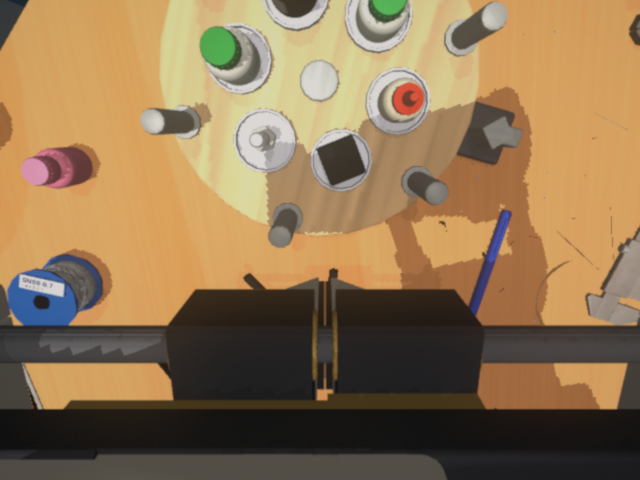

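```bash
python3 - <<'E'
from h import *
st();c=np.load("w4.npy",allow_pickle=True).item()
ang(c,[(155,121),(281,231),(434,188),(493,14)],102);ang(c,[(397,101),(342,159),(265,140),(487,127),(320,80)],46);ang(c,[(409,97)],107)
ang(c,[(398,103)],60)
E
```

```text
14.5 [380.5  12.9 197.6] r 106.4 th 162.6 yaw 159.8 [ 0.1 -0.5 -0.6] j6 1.76
(155, 121) 101.0 86.2
(281, 231) 99.0 145.9
(434, 188) 99.0 -153.8
(493, 14) 102.0 -93.8
(397, 101) 58.0 -124.2
(342, 159) 58.0 176.8
(265, 140) 58.0 115.7
(487, 127) 127.0 -124.8
(320, 80) 1.0 -94.7
(409, 97) 55.0 -126.5
(398, 103) 57.0 -126.7
```

```bash
python3 -c "
from h import *
print(job.close_job())"
```

```text
the job is handed in; nothing more can be done
None
```

I turned the carousel about 134° clockwise in two strokes. Each stroke pushed a post on the robot's side with the backs of the closed fingertips. I then lifted the gripper clear and handed the job in at about 14.5 s of the 58 s allowed.

- **Dropper position:** in the last wrist picture, the dropper's dish is at -124.2°, 58 mm from the axis. The pointer is at about -125° (-125.3° and -124.8° in two pictures). That is about 1° or 1 mm off, against roughly 10° allowed.
- **Dropper tip:** the nozzle tip gave -126.5° at 55 mm from the axis, so the bottle sits about 1–3 mm off-centre in its dish, within tolerance.
- **Other things:** five of the six things show fully and upright in their dishes. The flask is cut off at the picture's edge, so I only saw part of it.
- **Spool and cutters:** the arm never went near either. The spool is in the last picture. The cutters are out of view there, so I did not check them at the end.
- **Forces:** wrist readings between moves stayed under about 3 N.
- **Disagreement:** the scene and side cameras differed by up to about 12 mm on the carousel centre. I used the closer wrist view, which fitted the posts and dishes to within 3 mm.

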